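# Shut and bolt the tilt-out bin

### The arm

A 6-joint arm with a two-finger parallel gripper is mounted at the origin on the work surface. World frame = base frame: x ahead of the robot, y to its left, z up, the work surface at z = 0. Lengths are in m, angles in rad, forces in N, time in s.
With the tool pointing down it reaches from about 0.325 to 0.875 m from the base axis. Payload 4.4 kg.
Tool frame: the origin (TCP) lies at the very end of the fingers, on their centre line; the grasp point (between the pads) lies behind it (hold_point_z is the z of the grasp point in the tool frame, in m); z points along the fingers, y is the direction in which the jaws open and shut (so a half turn about z gives the same grasp; the last joint's range is limited). The gripper opens to 85 mm and grips with 20 to 120 N. Pads are 22 mm wide; open, the fingers measure 114 mm over their backs; the gripper's body (76 mm by 85 mm) begins 54 mm behind the grasp point. The pads swing forward as they close: fully open they stand 13 mm farther back than shut.
Start: joints at [-1.288, 0.207, 1.542, -0, 1.393, -0.15], TCP at [0.242, -0.522, 0.196] pointing down, gripper open.
Joint ranges: [-2.73, 2.73], [-0.86, 2.22], [0.23, 2.46], [-1.11, 4.25], [0.08, 2.63], [-2.82, 2.82]. Speed limits (rad/s): [2.79, 2.79, 3.14, 3.14, 3.14, 3.14].

### API

Orientations are given as a unit quaternion [w, x, y, z].
In Python, from cell import * gives the robot as it stands. The module is installed in compiled form; this text tells all that it offers.
- The arm moves only by the tool send_rows, never from a script. Its argument "steps" is one flat list of numbers, 7 for each row, row after row: the turn, a rotation vector about the tool's x, y, z in rad, then the shift along the tool's x, y, z in m, then the finger opening in m, from 0 to 0.0854. In form: [wx, wy, wz, tx, ty, tz, claw, wx, wy, wz, tx, ty, tz, claw, ...]. A call has exactly 10 rows; each row shifts and turns the pose as measured when the row begins, along the tool's axes as they then stand; what a row does not reach is not made up. A row lasts 1/12 s, in which the tool goes at most 41.7 mm and 7.16 degrees, less where a joint would pass 70% of its speed; a pose out of reach is approached as far as the arm can. A call is refused whole if a number of a shift passes 0.0417 or a number of a turn 0.125, either way. A call with a gripper value outside its range is refused whole. The fingers move at their own pace and stop on an object; the grip force is fixed at half the most. Time passes only in rows, so rows that do not move let the fingers close, or fill a call up. It gives the time, the measured TCP pose, the force and the opening at its end, in the units of the state.
- state(): the state, without advancing time (a new reading comes with each control period).
- grab_frame(name): name is "scene" or "top"; returns a dict with "image" (480x640x3 uint8, red, green, blue), "fx", "fy", "cx", "cy" (pixels), "camera_from_world" (4x4, takes a point from world to camera coordinates). Camera axes: x right, y up, looking along -z (the intrinsics and any distortion apply to the point x, -y, -z); pixel columns grow to the right and rows downward; lengths in m; the calibration is good to about 2 mm. A picture is of the moment at which its call begins. There is no depth.
- sign_off(): hands the job in, once; it reports no verdict.
The state is a dict: "t": time; "joint_positions": joint angles; "qd": joint speeds; "joint_efforts": joint torques, N m; "tool_pos": TCP position; "ee_rot": TCP orientation; "ft_force": force on the tool from outside, world axes, zero at the start; "wrist_torque": the same for the moment, N m; "grip_width": finger opening in m.
Only numpy, scipy, OpenCV 4.12 (cv2) and the standard library are available. Lean on these libraries where they do the work, as an engineer would, in place of code of your own. Each camera call takes 0.05 s, during which the arm holds its last target.

### The job

With the fingertips, gently push the tilt-out bin under the steel shelf fully shut, and only then push the knob of the bolt beside it all the way across, so that the bolt goes over the bin's front. Do not squeeze the knob, and leave the jar, scoop, thali, tumblers, bowl and tin where they stand, neither lifted nor shoved.

Things in the scene. Friction and masses are not known exactly. Their poses are not given: they have to be found in the camera images.
- rack: Fixed low shelf of angle iron and sheet steel, 220 deep (x), 500 wide (y), deck top 175 high. Origin: centre of its underside on the counter; x runs from the front face (robot's side, plane x = -110 mm) to the back, y left, z up. Things on the deck stand 55 mm or more behind its front edge. The bin's front fills y = -188 to +68 mm; a flat fascia with the bolt is left of it.
- bin_hinge (a point): Middle of the bin's hinge line, on its lower front edge: fixed on the rack at x = -110, y = -60, z = 20 mm. The hinge line runs along the rack's y.
- bin_rim (a point): Middle of the upper edge of the bin's front panel, outer face; moves with the bin, 133 mm from the hinge. Shut, it is straight above bin_hinge (z = 153 mm), flush with the rack's front face; open, it leans out to the robot. Bin: open-topped 3 mm sheet steel, 256 wide, 133 high, 110 deep. A small keeper loop for the bolt, 19 mm proud, is 105 mm left of the middle; the rest is plain.
- bin (a joint): Tilt of the bin in rad: 0 = fully shut (end stop), larger = tipped farther out towards the robot, up to 0.75. It stays where it is left; friction asks about 3 to 6 N at the rim.
- bolt_knob (a point): Centre of the 24 mm ball knob of the steel bolt on the fascia left of the bin; 135 mm up, 44 mm in front of the rack's front face, on a 10 mm stem. Drawn: y = +163 mm in the rack's frame; slides straight to the rack's -y (right, over the bin). Guides at y = 88 and 187 mm stand 19 mm proud of the face; farther out than that, both sides of the knob are free.
- bolt (a joint): Travel of the bolt in m: 0 = fully drawn (clear of the bin), 0.050 = all the way across (end stop), its end 38 mm over the bin's front. It starts within 10 mm of drawn, and stays where left; friction about 2.5 N.
- jar: Bystander: glass pickle jar, 86 diameter x 140 high, on the deck. Origin at the centre of its underside.
- tumbler: Bystander: steel tumbler, 72 diameter x 110 high, on the deck. Origin at the centre of its underside.
- tin: Bystander: plain round tin, 80 diameter x 90 high, on the deck. Origin at the centre of its underside.
- tumbler2: Bystander: steel tumbler, 72 diameter x 110 high, on the counter left of the bolt. Origin at the centre of its underside.
- katori: Bystander: small steel bowl, 90 diameter x 40 high, on the counter in front of the bin. Origin at the centre of its underside.
- thali: Bystander: steel thali, 220 diameter x 22 high, on the counter right of the bin. Origin at the centre of its underside.
- scoop: Bystander: yellow plastic scoop, 165 long x 60 wide x 35 high, on the counter in front of the bin. Origin on its underside near the middle.

How it is judged:
On the way, in this order (a step that is already met when the one before it is completed fails the run):
1. the bin is pushed fully shut (within 0.03 rad) while the bolt is still drawn (within 20 mm) (value of joint bin below 0.03 rad and value of joint bolt below 0.02 m), for 0.2 s.
2. the bolt is pushed across (at least 42 of its 50 mm) with the bin still shut (value of joint bin below 0.03 rad and value of joint bolt above 0.042 m), for 0.2 s.
At the end, for the whole second after the job is handed in: The bin is shut within 0.03 rad (4 mm at its rim), the bolt is across by at least 42 of its 50 mm, and both stay so (all of step 2); the robot touches nothing.
It fails at once if a bystander is shifted, knocked over or lifted (moved by more than 25 mm) (distance of any of jar, tumbler, tin, tumbler2, katori, thali, scoop from where it was at the start of the episode above 0.025 m or angle between any of jar, tumbler, tin, tumbler2, katori, thali, scoop's own z axis and vertical above 0.5 rad).
It fails at once if the knob or bin is squeezed or rammed: the fingers press on the rack and its parts with more than 40 N (contact force between the fingers and rack above 40 N).
It also fails if it takes over 50 s, if anything falls off the work surface, if the arm or the gripper's body presses on something with over 40 N, if the wrist force passes 120 N, or if a joint passes its speed limit or range.

## Working session

There is one attempt and no reset: what is moved stays moved. The work goes in short steps, Python scripts to look and compute and a tool call to move; the robot and the scene stay as the last step left them, time stands still between calls to the robot, and variables do not carry over. Pictures are saved under pics/ and viewed, and the job is handed in when it is done.

Besides the shell and the picture viewer there is one more tool, called by a JSON object that holds its "fn" and its "kwargs". send_rows: Moves the arm, as the interface text tells. Its arguments: {"type":"object","properties":{"steps":{"type":"array"}},"required":["steps"]}

```bash
mkdir -p pics && python3 - <<'E'
from cell import *
import cv2,numpy as np
s=state()
for k in s: print(k,np.round(s[k],3))
for n in("scene","top"):
    f=grab_frame(n); cv2.imwrite(f"pics/{n}0.png",f["image"][:,:,::-1]); print(n,f["fx"],f["fy"],f["cx"],f["cy"],[k for k in f]); print(np.round(f["camera_from_world"],4).tolist())
    np.savez(f"{n}0.npz",**f)
E
```

```text
t 0.0
joint_positions [-1.287  0.207  1.543 -0.     1.393 -0.151]
qd [ 0.002  0.    -0.002 -0.001  0.001 -0.001]
joint_efforts [ 2.0000e-03 -3.8303e+01 -2.9160e+01  0.0000e+00  1.1000e-02 -0.0000e+00]
tool_pos [ 0.241 -0.521  0.195]
ee_rot [-0.001  0.977  0.215 -0.   ]
ft_force [ 0.141 -0.336 -0.612]
wrist_torque [ 0.003 -0.035 -0.039]
grip_width 0.086
scene 529.8309603911099 529.8309603911099 319.5717589098848 243.10485073942627 ['image', 'fx', 'fy', 'cx', 'cy', 'camera_from_world']
[[-0.6642, 0.7476, 0.0055, 0.4451], [-0.7112, -0.6341, 0.3034, 0.3504], [0.2303, 0.1976, 0.9529, -1.5529], [0.0, 0.0, 0.0, 1.0]]
top 529.5020782013532 529.5020782013532 315.89364231320366 231.17939542304413 ['image', 'fx', 'fy', 'cx', 'cy', 'camera_from_world']
[[-0.03, -0.9995, 0.007, -0.0624], [0.9935, -0.029, 0.11, -0.6141], [-0.1097, 0.0103, 0.9939, -1.4356], [0.0, 0.0, 0.0, 1.0]]
```

View pics/scene0.png

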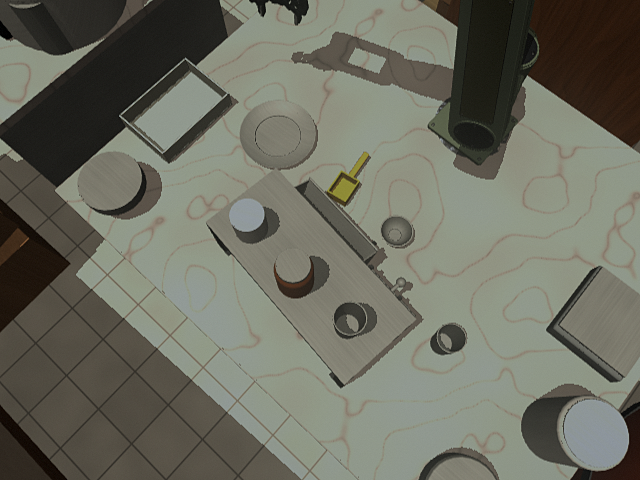

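View pics/top0.png

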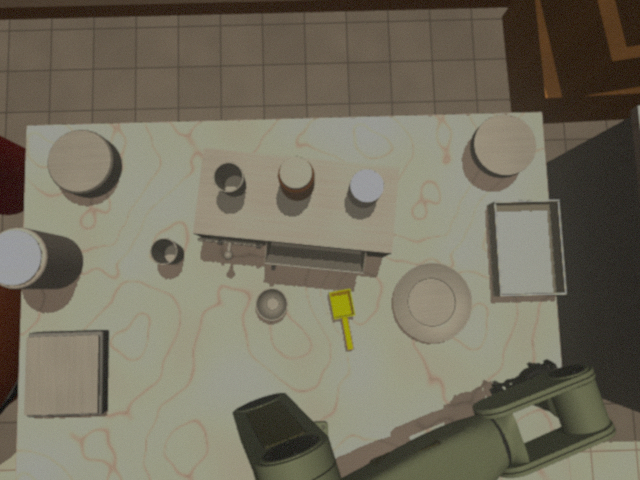

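The scene view shows the rack front running from about (285,175) to (420,315), with the bin tipped out and the knob near (403,284). In the top view the deck's front edge runs (196,235)–(392,253). The katori is at (271,305), the scoop at (342,310), tumbler2 at (167,251) and the thali at (432,303). I'll zoom in next.

```bash
cat > h.py <<'E'
import numpy as np,cv2
def load(n):
    return dict(np.load(n,allow_pickle=True))
def ray(f,u,v):
    M=f["camera_from_world"];R=M[:3,:3];t=M[:3,3]
    d=np.array([(u-f["cx"])/f["fx"],-(v-f["cy"])/f["fy"],-1.]);d=R.T@d
    return -R.T@t,d/np.linalg.norm(d)
def onz(f,u,v,z):
    o,d=ray(f,u,v);return o+d*(z-o[2])/d[2]
def tri(f1,p1,f2,p2):
    o1,d1=ray(f1,*p1);o2,d2=ray(f2,*p2)
    A=np.stack([d1,-d2],1);x=np.linalg.lstsq(A,o2-o1,rcond=None)[0]
    a=o1+x[0]*d1;b=o2+x[1]*d2
    return (a+b)/2,np.linalg.norm(a-b)
def proj(f,P):
    M=f["camera_from_world"];c=M[:3,:3]@np.array(P)+M[:3,3]
    return np.array([f["cx"]+f["fx"]*c[0]/-c[2],f["cy"]-f["fy"]*c[1]/-c[2]])
def crop(f,x0,y0,w,h,s,name):
    im=f["image"][y0:y0+h,x0:x0+w,::-1]
    cv2.imwrite(name,cv2.resize(im,None,fx=s,fy=s,interpolation=cv2.INTER_CUBIC))
E
python3 - <<'E'
from h import *
a=load("scene0.npz");b=load("top0.npz")
crop(a,280,160,160,120,5,"pics/sc1.png")
crop(a,340,220,120,90,6,"pics/sc1b.png")
crop(b,180,200,220,120,3.6,"pics/tc1.png")
E
```

```text
(no output)
```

View pics/sc1.png

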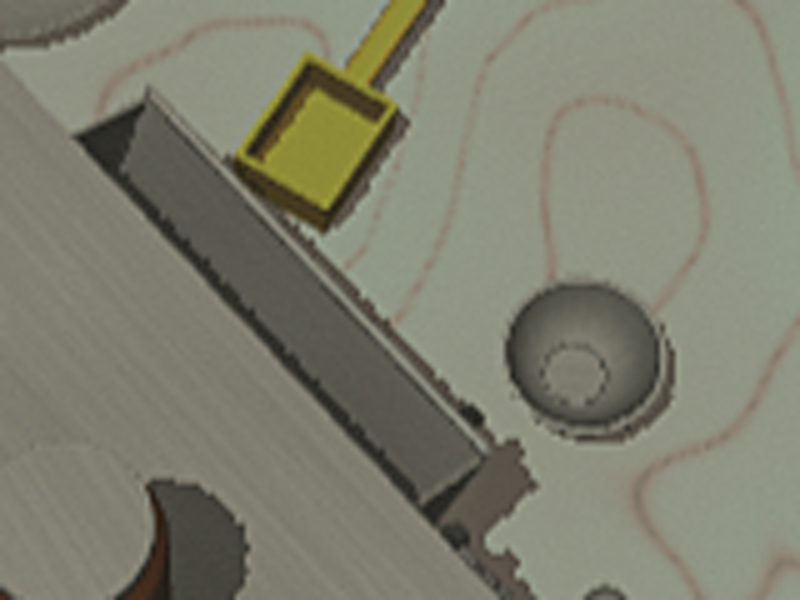

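View pics/sc1b.png

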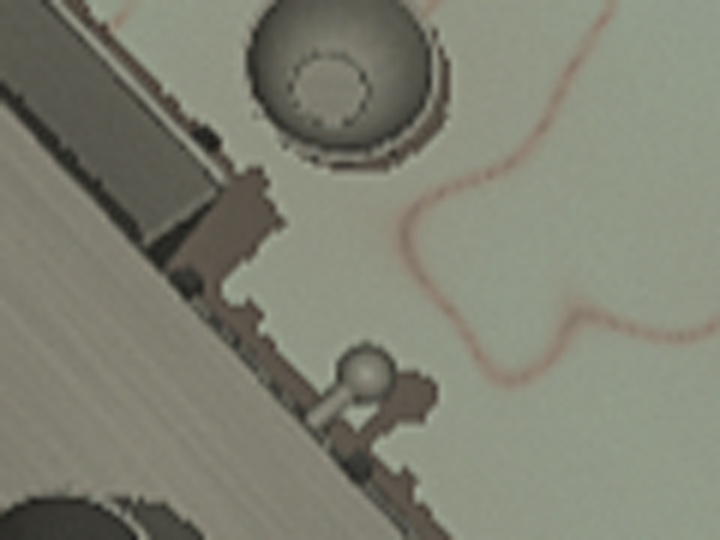

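View pics/tc1.png

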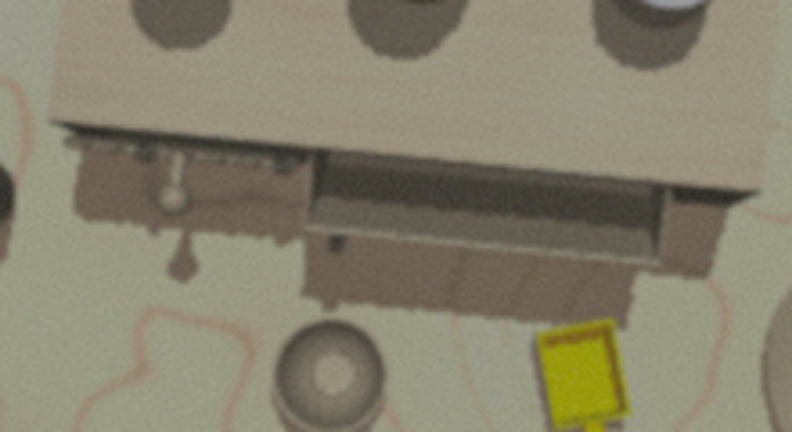

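```bash
cat > m.py <<'E'
from h import *
a=load("scene0.npz");b=load("top0.npz")
np.set_printoptions(precision=4,suppress=True)
C={}
for n,p in dict(FL=(193.9,233.9),FR=(391.1,253.3),BL=(201,150),BR=(397.5,168)).items():
    C[n]=onz(b,*p,.175);print(n,C[n],proj(a,C[n]))
d=C['FL']-C['FR'];print("width",np.linalg.norm(d),"yaw",np.degrees(np.arctan2(-d[0],d[1])), "depth",np.linalg.norm(C['BL']-C['FL']))
print("knob",tri(a,(400.8,282.5),b,(228,254.7)))
L=tri(a,(377.4,251.2),b,(265.3,263.3));R=tri(a,(310,177.6),b,(362.5,272.8));print("rimL",L,"rimR",R,np.linalg.norm(L[0]-R[0]))
yaw=np.arctan2(-d[0],d[1]);ex=np.array([np.cos(yaw),np.sin(yaw),0]);ey=np.array([-np.sin(yaw),np.cos(yaw),0])
O=(C['FL']+C['FR'])/2+.11*ex;O[2]=0
print("O",O)
def toR(P):P=np.asarray(P)-O;return np.array([P@ex,P@ey,P[2]])
def toW(p):return O+p[0]*ex+p[1]*ey+np.array([0,0,p[2]])
print("knob rack",toR(tri(a,(400.8,282.5),b,(228,254.7))[0]))
for q in(L,R):print("rim rack",toR(q[0]))
print("katori",toR(onz(b,271,305,.03)),"tumbler2",toR(onz(b,167,251,.05)),"scoop",toR(onz(b,342,298,.03)))
print(toR(onz(b,331,291,.035)),toR(onz(b,354,291,.035)),toR(onz(b,350,350,.0)),"thali",toR(onz(b,432,303,.02)))
E
python3 m.py
```

```text
FL [0.5985 0.2262 0.175 ] [415.4204 316.0349]
FR [ 0.5353 -0.2653  0.175 ] [276.1576 166.1948]
BL [0.8129 0.2072 0.175 ] [347.5189 383.1542]
BR [ 0.752  -0.2915  0.175 ] [206.4549 220.8169]
width 0.49557474265279294 yaw -7.321531216239185 depth 0.21526721780247535
knob (array([0.5468, 0.1498, 0.128 ]), np.float64(0.0017100163023139226))
rimL (array([0.5217, 0.0556, 0.1197]), np.float64(0.0036945050100671423)) rimR (array([ 0.4897, -0.195 ,  0.1358]), np.float64(0.0014769044313425528)) 0.2531746828407777
O [ 0.676  -0.0335  0.    ]
knob rack [-0.1516  0.1654  0.128 ]
rim rack [-0.1644  0.0688  0.1197]
rim rack [-0.1643 -0.1839  0.1358]
katori [-0.2717  0.0477  0.03  ] tumbler2 [-0.1534  0.3441  0.05  ] scoop [-0.2338 -0.1441  0.03  ]
[-0.2177 -0.1121  0.035 ] [-0.2115 -0.1749  0.035 ] [-0.3743 -0.1811  0.    ] thali [-0.2232 -0.3938  0.02  ]
```

```bash
cat >> h.py <<'E'
from scipy.spatial.transform import Rotation as Ro
YAW=np.radians(-7.32);O=np.array([.676,-.0335,0])
EX=np.array([np.cos(YAW),np.sin(YAW),0]);EY=np.array([-np.sin(YAW),np.cos(YAW),0]);RR=np.stack([EX,EY,[0,0,1]],1)
def st(s,target=None):
    """TCP in rack frame, tool axes in rack, and shift to a rack-frame target in tool axes"""
    w,x,y,z=s["ee_rot"];R=Ro.from_quat([x,y,z,w]).as_matrix()
    T=RR.T@R
    print("t %.2f"%s["t"],"rack mm",np.round(RR.T@(np.array(s["tool_pos"])-O)*1e3,1),"F rack",np.round(RR.T@np.array(s["ft_force"]),1),"grip",round(float(s["grip_width"]),4))
    print("x",np.round(T[:,0],3),"z",np.round(T[:,2],3),"q",np.round(s["joint_positions"],2))
    G=np.stack([[1,0,0],[0,-1,0],[0,0,-1]],1).astype(float) # upright aligned
    print("rotvec to upright, tool axes",np.round(Ro.from_matrix(T.T@G).as_rotvec(),3))
    if target is not None: print("shift tool mm",np.round(T.T@(np.array(target)-RR.T@(np.array(s["tool_pos"])-O)*1e3),1))
E
python3 - <<'E'
from h import *;from cell import *
st(state(),(-250,-60,200))
E
```

```text
t 0.10 rack mm [-368.9 -538.9  195.3] F rack [ 0.3 -0.8 -0.3] grip 0.0855
x [0.846 0.533 0.   ] z [-0.001  0.002 -1.   ] q [-1.29  0.21  1.54  0.    1.39 -0.15]
rotvec to upright, tool axes [-0.002  0.     0.562]
shift tool mm [ 355.6 -342.    -3.8]
```

{"fn": "send_rows", "kwargs": {"steps": [0,0,0.11,0,0,0,0,0,0,0.11,0,0,0,0,0,0,0.11,0,0,0,0,0,0,0.11,0,0,0,0,0,0,0.11,0,0,0,0,0,0,0,0.01,-0.03,0,0,0,0,0,0.01,-0.035,0,0,0,0,0,0.01,-0.035,0,0,0,0,0,0.01,-0.035,0,0,0,0,0,0.01,-0.03,0,0]}}

```text
t: 0.93
tool_pos: [0.3122, -0.3615, 0.1889]
ee_rot: [-0.005, 0.997, -0.078, -0.003]
ft_force: [0.6, 0.1, -0.3]
grip_width: 0.0002
```

```bash
python3 - <<'E'
from h import *;from cell import *
st(state(),(-250,-60,200))
E
```

```text
t 0.93 rack mm [-319.1 -371.7  188.9] F rack [ 0.6  0.2 -0.3] grip 0.0002
x [ 1.    -0.029 -0.007] z [-0.007  0.01  -1.   ] q [-1.04  0.01  1.77  0.    1.37  0.69]
rotvec to upright, tool axes [-0.01   0.007 -0.029]
shift tool mm [  60.1 -313.6   -8.3]
```

{"fn": "send_rows", "kwargs": {"steps": [0,0,-0.01,0.006,-0.035,-0.001,0,0,0,-0.01,0.006,-0.035,-0.001,0,0,0,0,0.006,-0.035,-0.001,0,0,0,0,0.006,-0.035,-0.001,0,0,0,0,0.006,-0.035,-0.001,0,0,0,0,0.006,-0.035,-0.001,0,0,0,0,0.006,-0.035,-0.001,0,0,0,0,0.006,-0.035,-0.001,0,0,0,0,0.006,-0.035,-0.001,0,0,0,0,0,0,0,0]}}

```text
t: 1.77
tool_pos: [0.4099, -0.0348, 0.198]
ee_rot: [-0.009, 0.998, -0.066, -0.005]
ft_force: [-0.9, 0.2, 1.0]
grip_width: 0.0003
```

```bash
python3 - <<'E'
from h import *;from cell import *
st(state(),(-240,-60,150))
E
```

```text
t 1.77 rack mm [-263.8  -35.2  198. ] F rack [-0.9  0.1  1. ] grip 0.0003
x [ 1.    -0.005 -0.01 ] z [-0.01   0.018 -1.   ] q [-0.31 -0.15  1.91  0.02  1.4   1.39]
rotvec to upright, tool axes [-0.018  0.01  -0.005]
shift tool mm [24.4 25.5 47.3]
```

{"fn": "send_rows", "kwargs": {"steps": [-0.004,0.1,0,0.002,0.006,0,0,-0.004,0.1,0,0.002,0.006,0,0,-0.004,0.1,0,0.002,0.006,0,0,-0.004,0.1,0,0.002,0.006,0,0,0,0.05,0,0,0,0.01,0,0,0,0,0,0,0.01,0,0,0,0,0,0,0.01,0,0,0,0,0,0,0.01,0,0,0,0,0,0,0,0,0,0,0,0,0,0,0]}}

```text
t: 2.6
tool_pos: [0.4284, -0.0619, 0.1554]
ee_rot: [0.016, 0.973, -0.062, 0.223]
ft_force: [0.4, -0.3, -0.5]
grip_width: 0.0
```

```bash
python3 - <<'E'
from h import *;from cell import *
s=state();st(s,(-200,-60,125))
for n in("scene","top"):
    f=grab_frame(n);np.savez(n+"1.npz",**f)
crop(f,180,180,240,180,3.3,"pics/t1.png")
print(proj(f,s["tool_pos"]))
E
```

```text
t 2.60 rack mm [-241.9  -59.7  155.4] F rack [ 0.5 -0.2 -0.5] grip 0.0
x [0.9   0.001 0.436] z [ 0.436 -0.004 -0.9  ] q [-0.46 -0.43  2.27  0.18  0.88  1.15]
rotvec to upright, tool axes [ 0.004 -0.451  0.001]
shift tool mm [24.5  0.2 45.6]
[310.98632868 298.74552289]
```

View pics/t1.png

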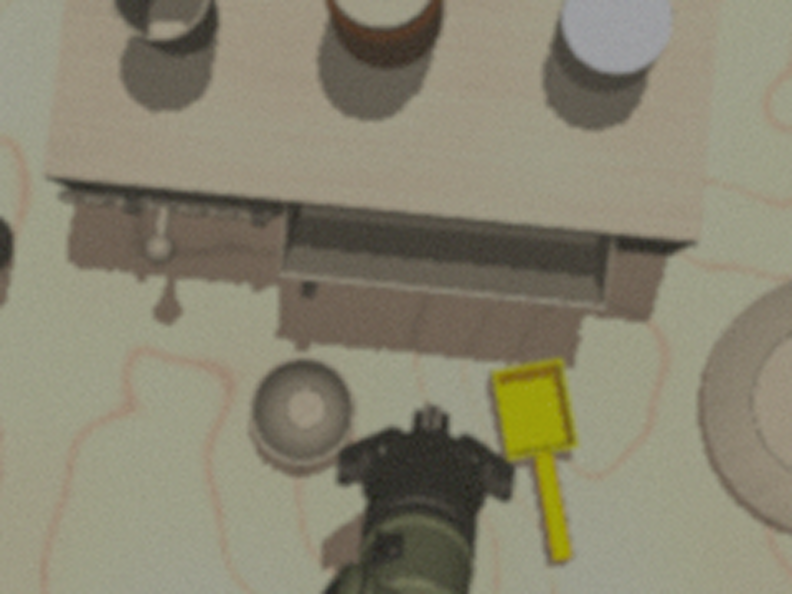

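{"fn": "send_rows", "kwargs": {"steps": [0,0,0,0.005,0,0.009,0,0,0,0,0.005,0,0.009,0,0,0,0,0.005,0,0.009,0,0,0,0,0.005,0,0.009,0,0,0,0,0.005,0,0.009,0,0,0,0,0.0045,0,0.0022,0,0,0,0,0.0045,0,0.0022,0,0,0,0,0.0045,0,0.0022,0,0,0,0,0.0045,0,0.0022,0,0,0,0,0.0045,0,0.0022,0]}}

```text
t: 3.53
tool_pos: [0.5028, -0.0739, 0.1338]
ee_rot: [0.019, 0.971, -0.061, 0.229]
ft_force: [-0.4, 0.3, -0.5]
grip_width: -0.0
```

```bash
python3 - <<'E'
from h import *;from cell import *
s=state();st(s,(-130,-60,125))
E
```

```text
t 3.53 rack mm [-166.7  -62.1  133.8] F rack [-0.4  0.2 -0.5] grip -0.0
x [0.894 0.004 0.448] z [ 0.448 -0.009 -0.894] q [-0.39 -0.18  2.16  0.17  0.72  1.2 ]
rotvec to upright, tool axes [ 0.009 -0.464  0.002]
shift tool mm [28.9 -2.2 24.3]
```

{"fn": "send_rows", "kwargs": {"steps": [0,0,0,-0.005,0,0.002,0,0,0,0,-0.003,0,0.005,0,0,0,0,-0.003,0,0.005,0,0,0,0,-0.003,0,0.005,0,0,0,0,-0.001,0,0.004,0,0,0,0,0,0,0,0,0,0,0,0.004,0,0.003,0,0,0,0,0.004,0,0.003,0,0,0,0,0.004,0,0.003,0,0,0,0,0.004,0,0.003,0]}}

```text
t: 4.37
tool_pos: [0.5181, -0.0759, 0.1014]
ee_rot: [0.019, 0.972, -0.061, 0.228]
ft_force: [-2.5, -0.1, 0.1]
grip_width: 0.0001
```

```bash
python3 - <<'E'
from h import *;from cell import *
s=state();st(s,(-130,-60,120))
E
```

```text
t 4.37 rack mm [-151.3  -62.2  101.4] F rack [-2.5 -0.4  0.1] grip 0.0001
x [0.895 0.004 0.446] z [ 0.446 -0.008 -0.895] q [-0.38 -0.08  2.15  0.18  0.63  1.19]
rotvec to upright, tool axes [ 0.009 -0.462  0.002]
shift tool mm [27.3 -2.  -7.2]
```

{"fn": "send_rows", "kwargs": {"steps": [0,0,0,0.004,0,0.001,0,0,0,0,0.004,0,0.001,0,0,0,0,0.004,0,0.001,0,0,0,0,0.004,0,0.001,0,0,0,0,0.004,0,0.001,0,0,0,0,0.004,0,0.001,0,0,0,0,0,0,0,0,0,0,0,0,0,0,0,0,0,0,0,0,0,0,0,0,0,0,0,0,0]}}

```text
t: 5.2
tool_pos: [0.5452, -0.079, 0.1062]
ee_rot: [0.019, 0.972, -0.061, 0.227]
ft_force: [-0.3, -0.2, -0.0]
grip_width: -0.0
```

```bash
python3 - <<'E'
from h import *;from cell import *
s=state();st(s,(-120,-60,115))
E
```

```text
t 5.20 rack mm [-123.9  -61.8  106.2] F rack [-0.3 -0.2 -0. ] grip -0.0
x [0.896 0.005 0.443] z [ 0.443 -0.008 -0.896] q [-0.36 -0.03  2.08  0.16  0.64  1.22]
rotvec to upright, tool axes [ 0.008 -0.459  0.003]
shift tool mm [ 7.4 -1.8 -6.1]
```

{"fn": "send_rows", "kwargs": {"steps": [0,0,0,0.003,0,0,0,0,0,0,0.003,0,0,0,0,0,0,0.002,0,0.001,0,0,0,0,0.002,0,0.001,0,0,0,0,0.002,0,0.001,0,0,0,0,0.002,0,0.001,0,0,0,0,0.002,0,0.001,0,0,0,0,0.002,0,0.001,0,0,0,0,0.002,0,0.001,0,0,0,0,0.002,0,0.001,0]}}

```text
t: 6.03
tool_pos: [0.5686, -0.0817, 0.1084]
ee_rot: [0.018, 0.972, -0.061, 0.225]
ft_force: [-18.3, 0.5, 12.3]
grip_width: -0.0002
```

```bash
python3 - <<'E'
from h import *;from cell import *
s=state();st(s,(-120,-60,115))
for n in("scene","top"):
    f=grab_frame(n);np.savez(n+"2.npz",**f)
    crop(f,*((270,160) if n=="scene" else (180,180)),200,150,4,f"pics/{n}2.png")
E
```

```text
t 6.03 rack mm [-100.4  -61.5  108.4] F rack [-18.2  -1.8  12.3] grip -0.0002
x [0.898 0.005 0.44 ] z [ 0.44  -0.007 -0.898] q [-0.35  0.02  2.03  0.15  0.65  1.25]
rotvec to upright, tool axes [ 0.008 -0.455  0.003]
shift tool mm [-14.7  -1.5 -14.5]
```

View pics/scene2.png

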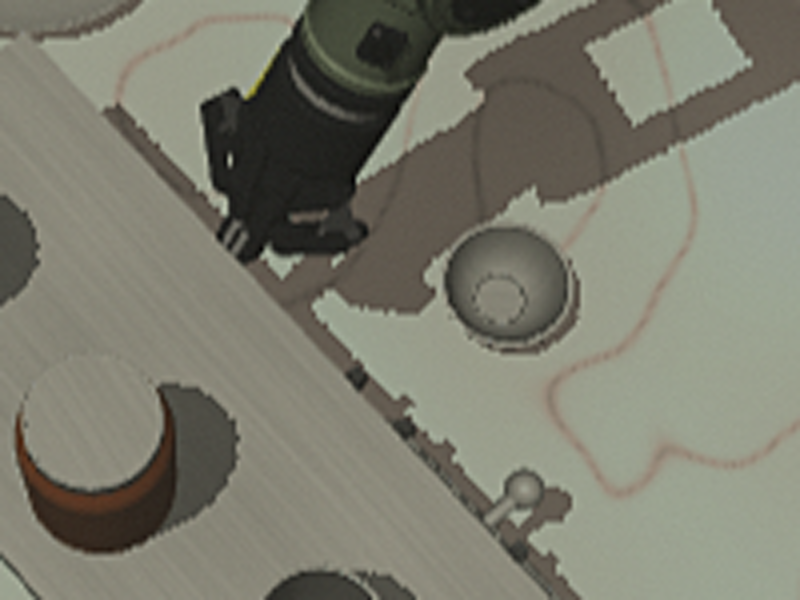

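View pics/top2.png

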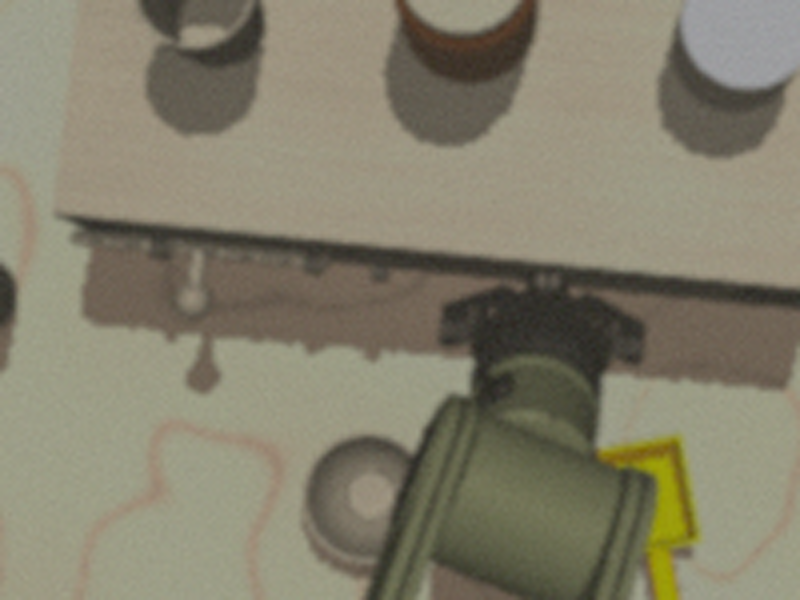

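The views now show the bin shut: the panel is hidden under the deck, with only the keeper loop showing near top (380,272). The fingertips are at the deck edge and feel about 20 N. The TCP sits about 10 mm deeper than I expected, so I'll check camera against TCP.

```bash
python3 - <<'E'
from h import *;from cell import *
np.set_printoptions(precision=4,suppress=True)
a=load("scene0.npz");b=load("top0.npz")
for f,p in((a,(400.75,282.3)),(b,(228,254.6))):
    print("knob z.135",RR.T@(onz(f,*p,.135)-O),"cam",ray(f,0,0)[0])
# tool in pose 1
P=np.array([.4284,-.0619,.1554])
for n in("scene","top"):
    f=load(n+"1.npz");q=proj(f,P);print(n,q)
    crop(f,int(q[0])-40,int(q[1])-30,80,60,8,f"pics/tip_{n}.png")
E
```

```text
knob z.135 [-0.1503  0.1661  0.135 ] cam [0.9025 0.1962 1.3709]
knob z.135 [-0.1511  0.1635  0.135 ] cam [ 0.4507 -0.0655  1.4948]
scene [365.8661 190.0279]
top [310.9928 298.7593]
```

View pics/tip_scene.png

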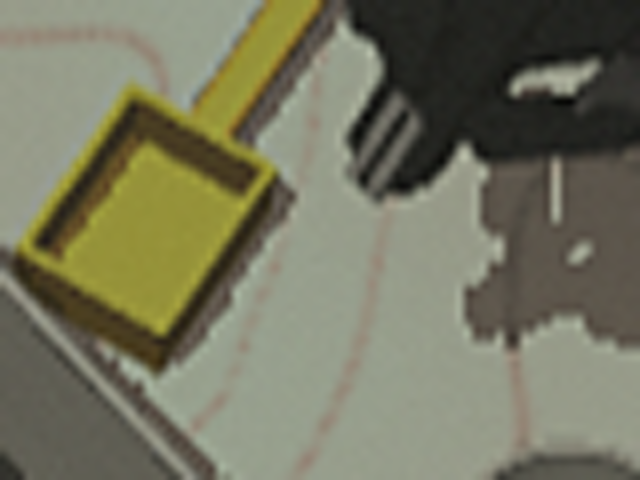

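View pics/tip_top.png

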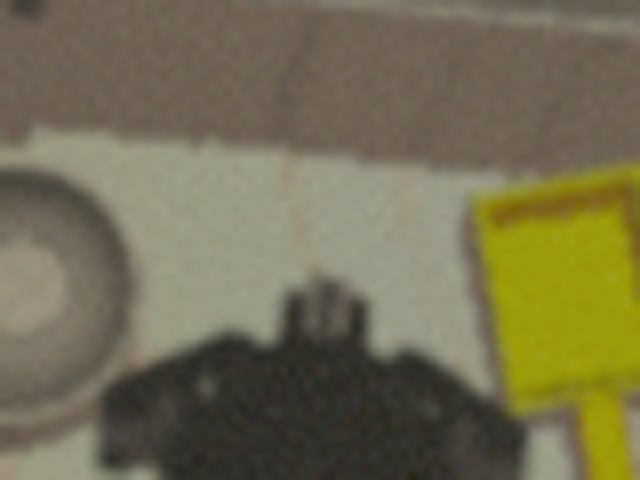

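```bash
python3 - <<'E'
from h import *;from cell import *
np.set_printoptions(precision=4,suppress=True)
a=load("scene1.npz");b=load("top1.npz")
P,e=tri(a,(373.1,184.1),b,(310.2,302.7));print(P,e,"rack",RR.T@(P-O),"vs", RR.T@(np.array([.4284,-.0619,.1554])-O))
s=state();st(s)
E
```

```text
[ 0.4174 -0.0563  0.1833] 0.007835943054498966 rack [-0.2536 -0.0556  0.1833] vs [-0.242  -0.0597  0.1554]
t 6.13 rack mm [-100.7  -61.5  108.2] F rack [-8.7 -0.9  5.4] grip -0.0001
x [0.898 0.005 0.439] z [ 0.439 -0.007 -0.898] q [-0.35  0.02  2.03  0.15  0.65  1.25]
rotvec to upright, tool axes [ 0.008 -0.455  0.003]
```

The visible fingertips sit about 25 mm behind the reported TCP, which explains the apparent extra depth at contact. I'll back off and check the bin before going on to the bolt.

{"fn": "send_rows", "kwargs": {"steps": [0,0,0,-0.009,0,-0.004,0,0,0,0,-0.018,0,-0.009,0,0,0,0,-0.018,0,-0.009,0,0,0,0,-0.018,0,-0.009,0,0,0,0,-0.014,0,-0.014,0,0,0,0,-0.01,-0.02,-0.02,0,0,-0.06,0,0,-0.03,-0.01,0,0,-0.06,0,0,-0.035,-0.005,0,0,-0.06,0,0,-0.035,0,0,0,-0.06,0,0,-0.03,0,0]}}

```text
t: 6.97
tool_pos: [0.468, 0.0812, 0.1419]
ee_rot: [0.013, 0.991, -0.071, 0.108]
ft_force: [0.4, -1.1, 0.3]
grip_width: -0.0001
```

```bash
python3 - <<'E'
from h import *;from cell import *
s=state();st(s,(-190,215,150))
for n in("scene","top"):
    f=grab_frame(n);np.savez(n+"3.npz",**f)
    crop(f,*((270,160) if n=="scene" else (180,180)),200,150,4,f"pics/{n}3.png")
E
```

```text
t 6.97 rack mm [-220.9   87.3  141.9] F rack [ 0.5 -1.1  0.3] grip -0.0001
x [ 0.976 -0.013  0.217] z [ 0.217 -0.014 -0.976] q [ 0.02 -0.1   2.   -0.05  1.03  1.76]
rotvec to upright, tool axes [ 0.013 -0.218 -0.015]
shift tool mm [  30.2 -128.1   -3. ]
```

View pics/scene3.png

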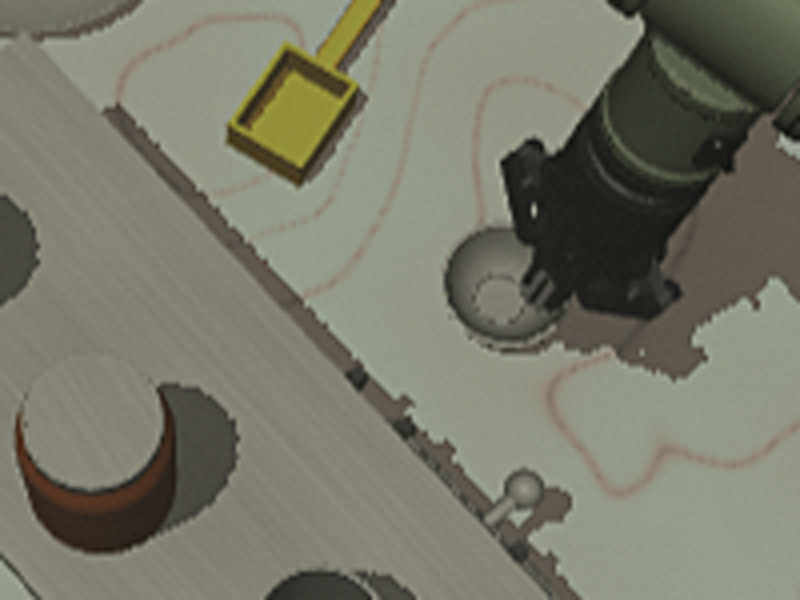

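View pics/top3.png

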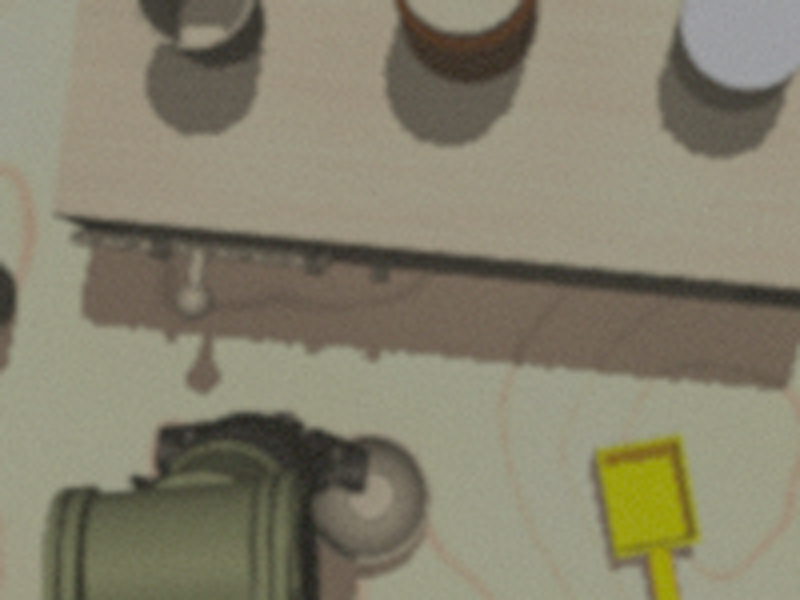

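The bin is flush in both views: the keeper loop at top crop (378,274) lines up within about 1 mm with the bolt guides at (315,266) and (160,250). The knob is still drawn, at (192,298). I'll go round to the knob's left side.

{"fn": "send_rows", "kwargs": {"steps": [0,0,0,0,-0.025,0,0,0,0,0,0,-0.025,0,0,0,0,-0.005,0,-0.025,0,0,0,0,-0.005,0,-0.02,0,0,0,0,-0.005,0.005,-0.012,0,0,0,0,0,0.005,-0.004,0,0,0,0,0,0.005,0,0,0,0,0,0,0.005,0,0,0,0,0,0,0,0,0,0,0,0,0,0,0,0,0]}}

```text
t: 7.9
tool_pos: [0.508, 0.1901, 0.1459]
ee_rot: [0.013, 0.992, -0.061, 0.114]
ft_force: [-0.7, 0.1, -0.5]
grip_width: -0.0002
```

```bash
python3 - <<'E'
from h import *;from cell import *
s=state();st(s,(-147,215,105))
E
```

```text
t 7.90 rack mm [-195.1  200.4  145.9] F rack [-0.7  0.  -0.5] grip -0.0002
x [0.974 0.006 0.227] z [ 0.227 -0.01  -0.974] q [ 0.26  0.05  1.84 -0.11  1.04  2.  ]
rotvec to upright, tool axes [ 0.011 -0.229  0.004]
shift tool mm [ 37.6 -15.   50.6]
```

{"fn": "send_rows", "kwargs": {"steps": [0,0,0,0,-0.01,0,0,0,0,0,0,-0.008,0,0,0,0,0,0.005,0,0.008,0,0,0,0,0.005,0,0.008,0,0,0,0,0.005,0,0.008,0,0,0,0,0.005,0,0.008,0,0,0,0,0.005,0,0.008,0,0,0,0,0.005,0,0.006,0,0,0,0,0.005,0,0,0,0,0,0,0,0,0,0]}}

```text
t: 8.73
tool_pos: [0.5585, 0.2002, 0.1025]
ee_rot: [0.014, 0.992, -0.063, 0.112]
ft_force: [0.2, -0.7, -0.2]
grip_width: -0.0001
```

```bash
python3 - <<'E'
from h import *;from cell import *
s=state();st(s,(-147,200,105))
for n in("scene","top"):
    f=grab_frame(n);np.savez(n+"4.npz",**f)
    crop(f,*((330,210) if n=="scene" else (160,200)),120,90,6,f"pics/{n}4.png")
E
```

```text
t 8.73 rack mm [-146.3  216.8  102.5] F rack [ 0.3 -0.7 -0.2] grip -0.0001
x [0.975 0.003 0.224] z [ 0.224 -0.013 -0.975] q [ 0.26  0.22  1.76 -0.12  0.97  2.01]
rotvec to upright, tool axes [ 0.013 -0.226  0.001]
shift tool mm [-0.1 16.9 -2.4]
```

View pics/scene4.png

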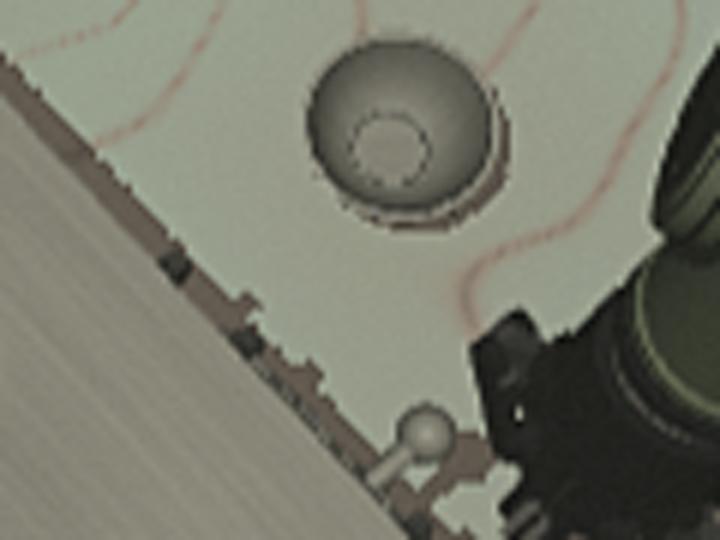

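View pics/top4.png

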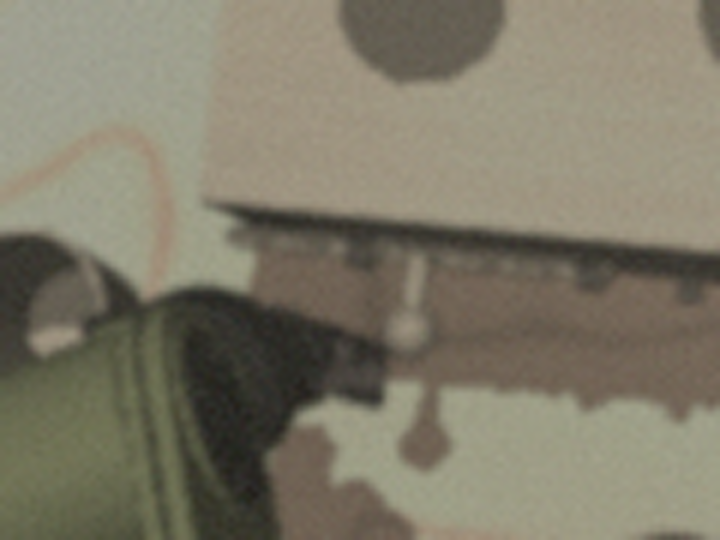

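```bash
python3 - <<'E'
from h import *
np.set_printoptions(precision=4,suppress=True)
a=load("scene4.npz");b=load("top4.npz")
P,e=tri(a,(409.2,267.5),b,(224.2,258.5));print("linkage",RR.T@(P-O),e)
P,e=tri(a,(412,282),b,(223.5,267));print("linkage low?",RR.T@(P-O),e)
for z in(.10,.12,.127,.14,.15):print("tip",z,RR.T@(onz(a,417.5,296.7,z)-O))
E
```

```text
linkage [-0.1658  0.1591  0.2145] 0.0014752501691950083
linkage low? [-0.1834  0.1797  0.0915] 0.002388168806361702
tip 0.1 [-0.1661  0.2165  0.1   ]
tip 0.12 [-0.1604  0.2171  0.12  ]
tip 0.127 [-0.1584  0.2173  0.127 ]
tip 0.14 [-0.1547  0.2177  0.14  ]
tip 0.15 [-0.1519  0.218   0.15  ]
```

The tip ray meets the tool axis about 40 mm behind the TCP, so the real tip is near the knob's height. The right knuckle is also over the knob, at z≈0.21. I'll lean the hand to the left so the tip leads, then go lower.

{"fn": "send_rows", "kwargs": {"steps": [-0.09,0,0,0,0,0,0,-0.09,0,0,0,0,0,0,-0.09,0,0,0,0,0,0,-0.09,0,0,0,0,0,0,0,0,0,0,0,0,0,0,0,0,0,0,0,0,0,0,0,0,0,0,0,0,0,0,0,0,0,0,0,0,0,0,0,0,0,0,0,0,0,0,0,0]}}

```text
t: 9.67
tool_pos: [0.5578, 0.1977, 0.1075]
ee_rot: [0.196, 0.972, -0.086, 0.101]
ft_force: [-0.3, 1.0, 0.1]
grip_width: -0.0002
```

```bash
python3 - <<'E'
from h import *;from cell import *
s=state();st(s,(-143,215,75))
E
```

```text
t 9.67 rack mm [-146.7  214.3  107.5] F rack [-0.4  0.9  0.1] grip -0.0002
x [ 0.973 -0.004  0.23 ] z [ 0.212 -0.374 -0.903] q [ 0.45  0.39  1.58 -0.47  1.24  2.37]
rotvec to upright, tool axes [ 0.381 -0.229 -0.048]
shift tool mm [ -3.9 -12.8  29.9]
```

{"fn": "send_rows", "kwargs": {"steps": [0,0,0,-0.001,-0.003,0.006,0,0,0,0,-0.001,-0.003,0.006,0,0,0,0,-0.001,-0.003,0.006,0,0,0,0,-0.001,-0.003,0.006,0,0,0,0,0,-0.001,0.005,0,0,0,0,0,0,0,0,0,0,0,0,0,0,0,0,0,0,0,0,0,0,0,0,0,0,0,0,0,0,0,0,0,0,0,0]}}

```text
t: 10.5
tool_pos: [0.5613, 0.196, 0.072]
ee_rot: [0.196, 0.972, -0.088, 0.1]
ft_force: [0.2, -0.2, -0.6]
grip_width: 0.0002
```

```bash
python3 - <<'E'
from h import *;from cell import *
s=state();st(s,(-143,185,75))
for n in("scene","top"):
    f=grab_frame(n);np.savez(n+"5.npz",**f)
    crop(f,*((350,220) if n=="scene" else (160,200)),120,90,6,f"pics/{n}5.png")
E
```

```text
t 10.50 rack mm [-143.  213.   72.] F rack [ 0.2 -0.2 -0.6] grip 0.0002
x [ 0.973 -0.007  0.229] z [ 0.21  -0.374 -0.903] q [ 0.44  0.44  1.59 -0.48  1.18  2.39]
rotvec to upright, tool axes [ 0.381 -0.227 -0.052]
shift tool mm [ 0.9 27.1  7.7]
```

View pics/scene5.png

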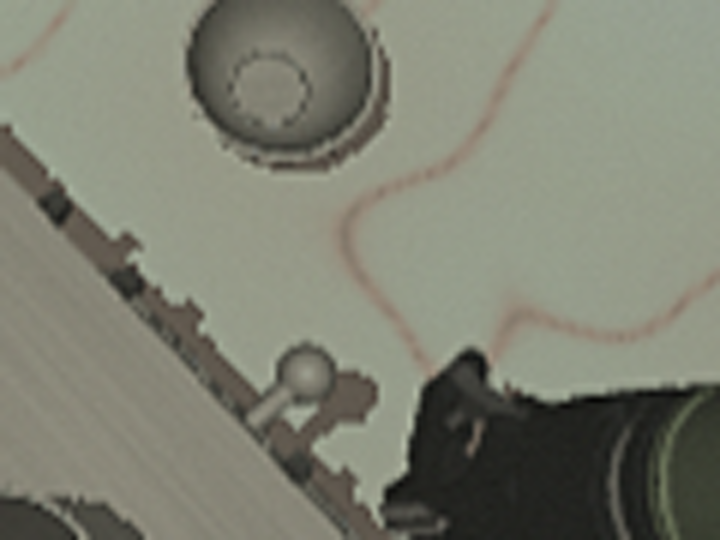

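View pics/top5.png

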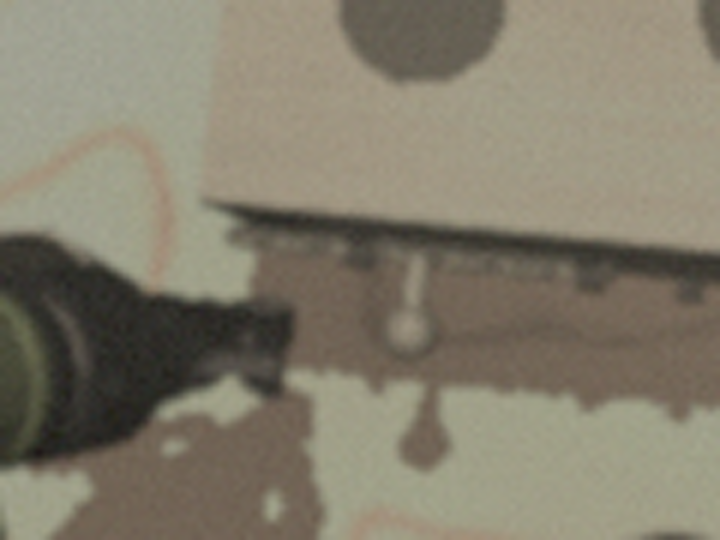

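{"fn": "send_rows", "kwargs": {"steps": [0,0,0,0,0.0037,0.0014,0,0,0,0,0,0.0037,0.0014,0,0,0,0,0,0.0037,0.0014,0,0,0,0,0,0.0037,0.0014,0,0,0,0,0,0.0037,0.0014,0,0,0,0,0,0.0037,0.0014,0,0,0,0,0,0.0037,0.0014,0,0,0,0,0,0.0037,0.0014,0,0,0,0,0,0,0,0,0,0,0,0,0,0,0]}}

```text
t: 11.43
tool_pos: [0.5569, 0.1608, 0.0741]
ee_rot: [0.195, 0.972, -0.088, 0.101]
ft_force: [-0.6, 0.6, -0.2]
grip_width: -0.0003
```

```bash
cat > look.py <<'E'
import sys
from h import *;from cell import *
n=sys.argv[1];t=eval(sys.argv[2])
s=state();st(s,t)
A=grab_frame("scene");B=grab_frame("top")
def cr(f,x,y):return cv2.resize(f["image"][y:y+90,x:x+66,::-1],None,fx=6,fy=6,interpolation=cv2.INTER_CUBIC)
cv2.imwrite(f"pics/l{n}.png",np.hstack([cr(A,360,225),cr(B,200,210)]))
np.savez("sceneL.npz",**A);np.savez("topL.npz",**B)
E
python3 look.py 1 "(-143,150,75)"
```

```text
t 11.43 rack mm [-142.9  177.5   74.1] F rack [-0.7  0.5 -0.2] grip -0.0003
x [ 0.973 -0.008  0.231] z [ 0.211 -0.373 -0.903] q [ 0.39  0.4   1.65 -0.49  1.15  2.36]
rotvec to upright, tool axes [ 0.38  -0.229 -0.053]
shift tool mm [ 0.4 25.8  9.4]
```

View pics/l1.png

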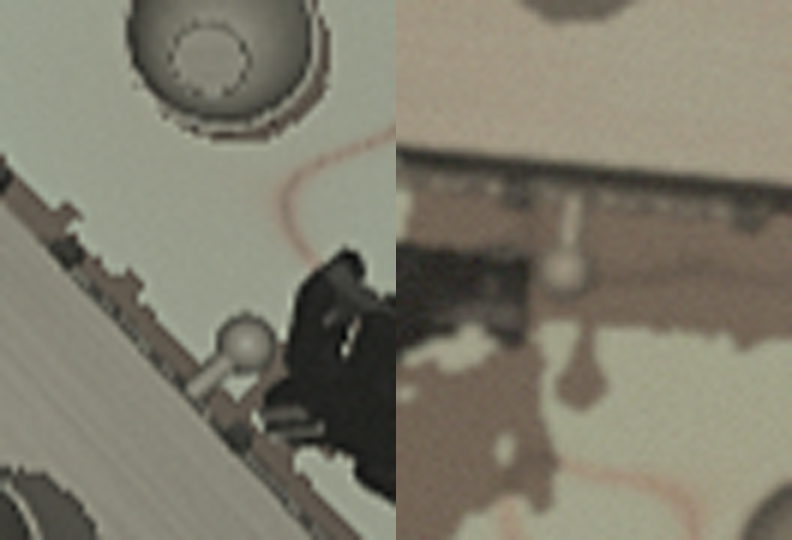

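The fingertip is just left of the knob, which is at scene (245,345) and top (566,268), with the tip edge at top x≈530. I'll push gently to the right.

{"fn": "send_rows", "kwargs": {"steps": [0,0,0,0,0.0037,0.0015,0,0,0,0,0,0.0037,0.0015,0,0,0,0,0,0.0037,0.0015,0,0,0,0,0,0.0037,0.0015,0,0,0,0,0,0.0037,0.0015,0,0,0,0,0,0.0037,0.0015,0,0,0,0,0,0.0037,0.0015,0,0,0,0,0,0,0,0,0,0,0,0,0,0,0,0,0,0,0,0,0,0]}}

```text
t: 12.37
tool_pos: [0.5537, 0.1336, 0.074]
ee_rot: [0.192, 0.972, -0.088, 0.103]
ft_force: [-0.9, 2.0, 0.4]
grip_width: 0.0
```

```bash
python3 look.py 2 "(-143,120,75)"
```

```text
t 12.37 rack mm [-142.6  150.2   74. ] F rack [-1.1  1.9  0.4] grip 0.0
x [ 0.972 -0.007  0.233] z [ 0.214 -0.368 -0.905] q [ 0.35  0.36  1.7  -0.49  1.11  2.33]
rotvec to upright, tool axes [ 0.374 -0.231 -0.051]
shift tool mm [ 0.1 28.5 10.1]
```

View pics/l2.png

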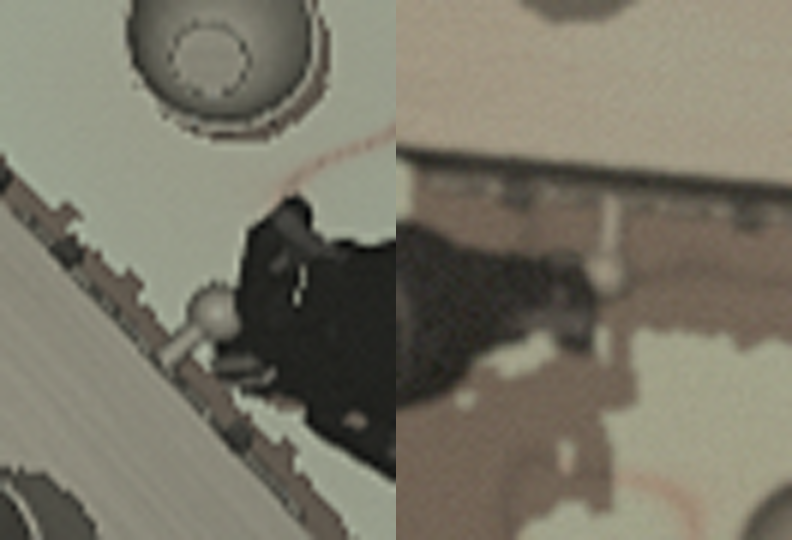

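The knob has moved about 17 mm (top 566→608) under a steady force of about 2 N. I'll continue.

{"fn": "send_rows", "kwargs": {"steps": [0,0,0,0,0.0037,0.0015,0,0,0,0,0,0.0037,0.0015,0,0,0,0,0,0.0037,0.0015,0,0,0,0,0,0.0037,0.0015,0,0,0,0,0,0.0037,0.0015,0,0,0,0,0,0.0037,0.0015,0,0,0,0,0,0.002,0.001,0,0,0,0,0,0,0,0,0,0,0,0,0,0,0,0,0,0,0,0,0,0]}}

```text
t: 13.3
tool_pos: [0.5501, 0.1051, 0.0739]
ee_rot: [0.192, 0.972, -0.088, 0.103]
ft_force: [0.4, 3.4, 0.4]
grip_width: -0.0001
```

```bash
python3 look.py 3 "(-143,110,75)"
```

```text
t 13.30 rack mm [-142.6  121.4   73.9] F rack [-0.1  3.4  0.4] grip -0.0001
x [ 0.972 -0.007  0.233] z [ 0.215 -0.367 -0.905] q [ 0.3   0.33  1.74 -0.5   1.08  2.29]
rotvec to upright, tool axes [ 0.374 -0.231 -0.052]
shift tool mm [-0.1 11.1  3.1]
```

View pics/l3.png

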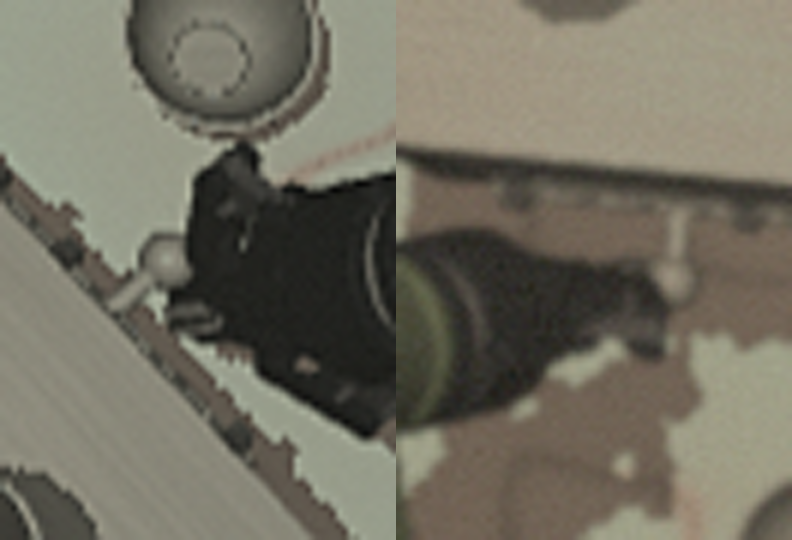

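{"fn": "send_rows", "kwargs": {"steps": [0,0,0,0,0.002,0.0008,0,0,0,0,0,0.002,0.0008,0,0,0,0,0,0.002,0.0008,0,0,0,0,0,0.002,0.0008,0,0,0,0,0,0.002,0.0008,0,0,0,0,0,0.001,0.0004,0,0,0,0,0,0.001,0.0004,0,0,0,0,0,0,0,0,0,0,0,0,0,0,0,0,0,0,0,0,0,0]}}

```text
t: 14.23
tool_pos: [0.5502, 0.103, 0.0737]
ee_rot: [0.182, 0.974, -0.087, 0.106]
ft_force: [-0.4, 3.6, 0.9]
grip_width: -0.0001
```

```bash
python3 look.py 4 "(-143,110,75)"
```

```text
t 14.23 rack mm [-142.2  119.4   73.7] F rack [-0.8  3.5  0.9] grip -0.0001
x [ 0.971 -0.006  0.238] z [ 0.221 -0.348 -0.911] q [ 0.29  0.32  1.75 -0.49  1.06  2.27]
rotvec to upright, tool axes [ 0.352 -0.237 -0.049]
shift tool mm [-0.4  9.3  1.9]
```

View pics/l4.png

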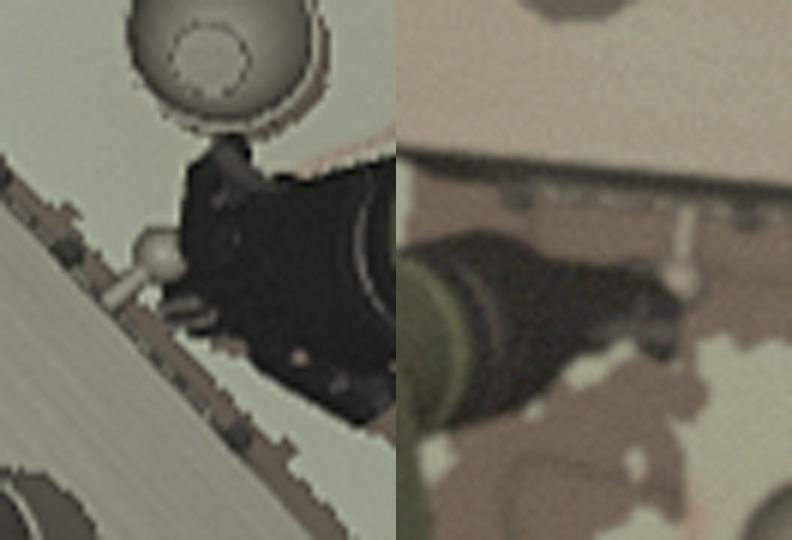

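```bash
python3 - <<'E'
from h import *
b=load("topL.npz");a=load("sceneL.npz")
print(RR.T@(onz(b,200+(683-396)/6,210+279/6,.135)-O), RR.T@(onz(a,360+160/6,225+255/6,.135)-O))
E
```

```text
[-0.15098184  0.11232224  0.135     ] [-0.15000713  0.11726281  0.135     ]
```

{"fn": "send_rows", "kwargs": {"steps": [0,0,0,0,0,0,0,0,0,0,0,0,0,0,0,0,0,0,0,0,0,0,0,0,0,0,0,0,0,0,0,0,0,0,0,0,0,0,0,0,0,0,0,0,0,0,0,0,0,0,0,0,0,0.003,0.001,0,0,0,0,0,0.003,0.001,0,0,0,0,0,0.003,0.001,0]}}

```text
t: 15.17
tool_pos: [0.5506, 0.1037, 0.0736]
ee_rot: [0.172, 0.975, -0.087, 0.108]
ft_force: [-1.5, 12.7, 0.3]
grip_width: 0.0
```

```bash
python3 look.py 5 "(-143,110,75)"
```

```text
t 15.17 rack mm [-141.9  120.1   73.6] F rack [-3.1 12.4  0.3] grip 0.0
x [ 0.97  -0.009  0.242] z [ 0.225 -0.328 -0.917] q [ 0.28  0.3   1.76 -0.47  1.04  2.26]
rotvec to upright, tool axes [ 0.331 -0.24  -0.05 ]
shift tool mm [-0.7 10.1  1.8]
```

View pics/l5.png

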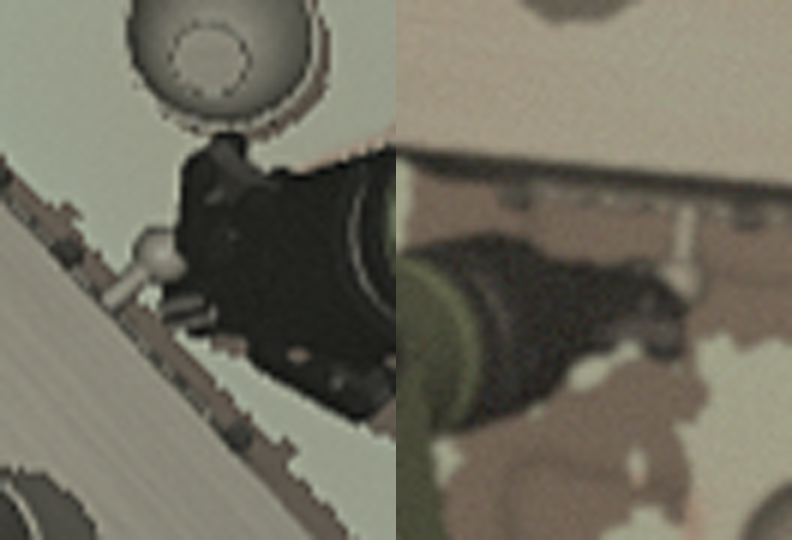

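12 N gives no further motion, so the bolt is at its end stop. I'll retreat left first, then back and up.

{"fn": "send_rows", "kwargs": {"steps": [0,0,0,0,-0.007,-0.003,0,0,0,0,0,-0.01,-0.004,0,0,0,0,0,-0.01,-0.004,0,0,0,0,0,-0.01,-0.004,0,0,0,0,-0.01,-0.005,-0.005,0,0,0,0,-0.02,0,-0.005,0,0,0,0,-0.02,0,-0.01,0,0,0,0,-0.02,0,-0.02,0,0,0,0,-0.015,0,-0.02,0,0,0,0,0,0,0,0]}}

```text
t: 16.1
tool_pos: [0.4571, 0.1835, 0.1077]
ee_rot: [0.177, 0.975, -0.088, 0.105]
ft_force: [-0.4, -0.2, -0.1]
grip_width: 0.0001
```

{"fn": "send_rows", "kwargs": {"steps": [0,0,0,-0.005,0,-0.02,0,0,0,0,-0.005,0,-0.02,0,0,0,0,0,0,-0.02,0,0,0,0,0,0,-0.01,0,0,0,0,0,0,0,0,0,0,0,0,0,0,0,0,0,0,0,0,0,0,0,0,0,0,0,0,0,0,0,0,0,0,0,0,0,0,0,0,0,0,0]}}

```text
t: 16.93
tool_pos: [0.4306, 0.2087, 0.1659]
ee_rot: [0.182, 0.974, -0.086, 0.102]
ft_force: [-0.4, -0.6, 1.0]
grip_width: 0.0004
```

```bash
python3 - <<'E'
from h import *;from cell import *
s=state();st(s)
A=grab_frame("scene");B=grab_frame("top")
np.savez("scene9.npz",**A);np.savez("top9.npz",**B)
crop(A,270,160,200,150,4,"pics/scene9.png");crop(B,140,140,320,240,2.5,"pics/top9.png")
E
```

```text
t 16.93 rack mm [-274.2  208.9  165.9] F rack [-0.3 -0.6  1. ] grip 0.0004
x [ 0.973 -0.007  0.229] z [ 0.213 -0.348 -0.913] q [ 0.57  0.12  1.78 -0.43  1.33  2.43]
rotvec to upright, tool axes [ 0.353 -0.228 -0.048]
```

View pics/scene9.png

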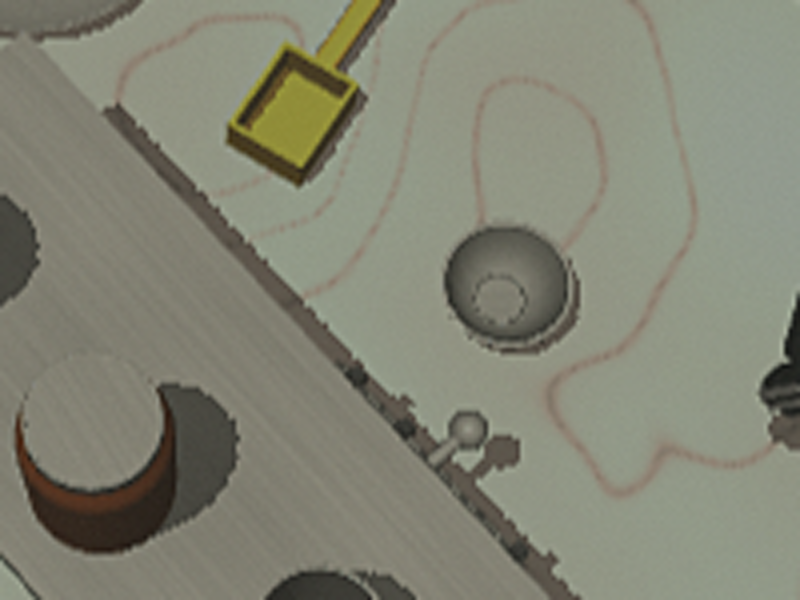

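View pics/top9.png

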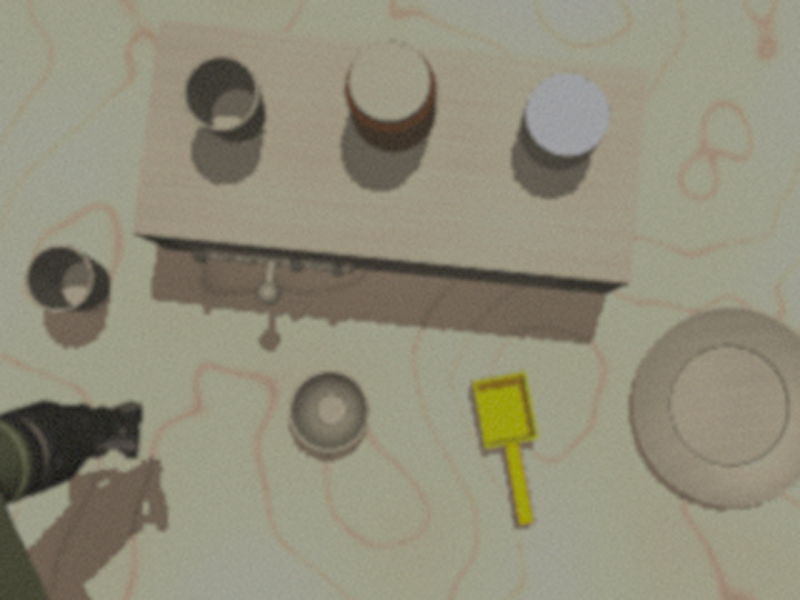

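The bolt is across, with the knob at scene crop (467,430). Its end reaches through the keeper at (355,373), the bin is flush, the bystanders are in place, and the arm is clear.

```bash
python3 - <<'E'
from h import *;from cell import *
b=load("top9.npz");a=load("scene9.npz")
print(RR.T@(onz(b,247.2,256,.135)-O), RR.T@(onz(a,386.75,267.5,.135)-O))
a0=load("scene0.npz")
sl=np.s_[160:240,340:420]
d=cv2.absdiff(a0["image"],a["image"]).max(2);print("katori/scoop region changed px",(d[205:252,378:420]>40).sum(),(d[150:205,325:372]>40).sum(),"tumbler2",(d[320:360,425:470]>40).sum(),"deck",(d[190:340,225:375]>40).sum())
print(sign_off())
E
```

```text
[-0.14986394  0.11408298  0.135     ] [-0.15015915  0.11739485  0.135     ]
katori/scoop region changed px 24 67 tumbler2 0 deck 1392
the job is handed in; nothing more can be done
None
```

I pushed the bin shut with the closed fingertips, then went round to the left of the knob and pushed the bolt across with the fingers still closed. I then drew the arm clear and handed the job in at about t = 17 s; no verdict is reported.

**Bin:** it stopped against its end stop at about 22 N. Afterwards its keeper loop was in line with the bolt guides to about 1 mm in the top view. I did not measure the tilt angle directly.

**Bolt:** the two cameras put the knob's travel at about 49 mm each, close to the full 50 mm. At the end, 12 N moved it no further, and it stayed there after the arm drew back.

**Bystanders:** the bowl, scoop and left tumbler look unmoved compared with the first picture. The bowl and scoop areas show small pixel differences (24 and 67 pixels), which I did not look into. The deck area showed 1392 changed pixels. That area includes the bin I closed, so it says nothing definite about the jar, tin and deck tumbler. By eye they stand as before. I did not measure the thali separately; by eye it is in place too.

**Disagreement:** in the pictures the fingertips appeared about 25–45 mm short of the reported TCP, and the contact positions agreed with that. I corrected for it by watching the forces and pictures.

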